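Hang the divider's lock rod through both bushes for its keeper plate

TASK

Pull the sliding divider on the steel shelf by its brass knob up against its stop, then take the lock rod (the long one with the knurled brass knob) out of the wooden rack and thread it nose down through the bush on the shelf's corner post and on through the divider's bush below it. Finish while still holding the rod there: its nose stands out below the lower bush and the whole narrow neck under its knob shows above the upper bush, so that I can slide the keeper plate into the neck. Leave everything else on the bench where it is.

Things in the scene. Friction and masses are not known exactly. Their poses are not given: they have to be found in the camera images.
- shelf: Low welded steel shelf fixed to the bench: 200 mm deep (x), 340 mm wide (y), deck 30 mm high, lips 25 to 35 mm. Origin: centre of its underside; x from its front (robot's side) to its back, z up. An arm on its corner post (x -85, y +145 mm, 130 mm high) carries the upper bush in front of the shelf; only the bench is under the bushes. Handwheel and governor weight stand on the deck, below 90 mm.
- upper_bush (a point): Centre of the top face of the bronze bush on the post's arm, at x -135, y +60 mm of the shelf, 140 mm above the bench. Axis vertical, bore 19 mm right through, 25 mm long (underside 115 mm above the bench), flange 42 mm across. Nothing near it is higher. Axes as the shelf's.
- lower_bush (a point): Centre of the top face of the divider's bush, 70 mm above the bench; moves with the divider. Same form: bore 19 mm, 25 mm long, underside 45 mm above the bench. With the divider at its stop it is exactly below the upper bush, 45 mm of air between them.
- divider (a joint): Slide of the divider in m: 0 = against its stop, the bushes in line; it grows as the divider moves to -y of the shelf (0.11 at most). Starts at 0.045 to 0.10. Slides stiffly (about 2.5 N, 0.8 kg) and stays where left.
- divider_knob (a point): Centre of the knurled brass knob on the divider: an upright cylinder 26 mm in diameter, 112 to 138 mm above the bench (centre 125). The divider is an upright plate 5 mm thick, 180 mm long along the shelf's x, top edge 100 mm above the bench. At the stop the knob is at x 0, y +60 mm of the shelf. Free on all sides.
- rack: Wooden block fixed to the bench, 70 (x) by 170 (y) by 65 mm high, with three 18 mm holes, 55 mm deep, at y -55, 0 and +55 mm on its middle line. Origin: centre of its underside. Lock rod, eye pin and tee pin stand in the holes, in any order.
- lock_rod: Lock rod, steel, about 0.33 kg, nose down in the rack, nose 10 mm above the bench. Origin: tip of the nose; z runs up to the knob. Nose tapers from 6 mm at the tip to the 16 mm shank at z 18 mm; shank to z 120; neck 11 mm thick from z 120 to 132; knob 30 mm in diameter from z 132 to 164 mm. The other pins in the rack end at most 120 mm above the bench.
- rod_knob (a point): Centre of the lock rod's knurled brass knob, 148 mm up from the nose: a cylinder 30 mm in diameter, 32 mm high, the place to grip. The whole neck shows when this point is 28 mm or more above the upper bush's top; the nose reaches the lower bush's underside when it is 53 mm above.
- eye_pin: Short steel pin with a ring eye at its top, in the rack. 16 mm shank, 109 mm long. Leave it. Origin: its nose.
- tee_pin: Short steel pin with a 56 mm cross bar at its top, in the rack. 16 mm shank, 93 mm long. Leave it. Origin: its nose.
- handwheel: Bronze globe valve handwheel, 121 mm across, 30 mm high, lies on the shelf on the -y side of the divider. Leave it. Origin: centre of its underside.
- governor_weight: Nickel-plated pear-shaped governor weight, 54 mm in diameter, 58 mm high, on the shelf on the +y side of the divider. Leave it. Origin: centre of its underside.
- ring_stand: Round wooden foot, 70 mm in diameter, with a 107 mm high dowel holding two stacks of copper crush rings; on the bench. Leave it. Origin: centre of its underside.
- keeper_plate: Slotted flat steel plate, about 66 by 36 by 5 mm, on the bench. It is fitted later by someone else: leave it. Origin: on its underside, near its middle.
- grease_tin: Plain closed tin, 72 mm in diameter, 75 mm high, on the bench. Leave it. Origin: centre of its underside.
- torch: Black hand torch, 150 mm long, 44 mm thick, lies on the bench. Leave it. Origin: under the butt end, on the bench.
Mind the look-alikes: they are no part of the job. What is shaped like the lock_rod but pink is not meant.

How it is judged (in metres and radians):
On the way, in this order (a step that is already met when the one before it is completed fails the run):
1. the divider is pulled up against its stop (value of joint divider below 0.004 m), for 0.2 s.
2. the lock rod, held in the fingers, has come down through the upper bush (contact force between the fingers and lock_rod above 1 N and z of lock_rod in the frame of upper_bush below -0.025 m and horizontal distance between lock_rod and upper_bush below 0.008 m), for 0.05 s.
At the end, for the whole second after the job is handed in: The fingers grip the lock rod, at rest; its nose is 2 mm or more below the lower bush, clear of the bench and within 6 mm of the bush's axis; its knob's centre is 26 mm or more above the upper bush's top and within 6 mm of its axis; the divider is within 4 mm of its stop (contact force between the fingers and lock_rod above 1 N and value of joint divider below 0.004 m and z of lock_rod in the frame of lower_bush below -0.027 m and horizontal distance between lock_rod and lower_bush below 0.006 m and horizontal distance between rod_knob and upper_bush below 0.006 m and z of rod_knob in the frame of upper_bush above 0.026 m and angle between lock_rod's own z axis and vertical below 0.08 rad and linear speed of lock_rod below 0.02 m/s and height (world z) of lock_rod above 0.01 m); the arm keeps its last pose, push and grip.
It fails at once if a thing on the shelf or another pin in the rack is shoved more than 30 mm (distance of any of handwheel, governor_weight, eye_pin, tee_pin from where it was at the start of the episode above 0.03 m).
It fails at once if a thing lying on the bench is shoved more than 30 mm (distance of any of ring_stand, keeper_plate, grease_tin, torch from where it was at the start of the episode above 0.03 m).
It also fails if it takes over 70 s, if anything falls off the work surface, if the arm or the gripper's body presses on something with over 40 N, if the wrist force passes 120 N, or if a joint passes its speed limit or range.

ROBOT

A 6-joint arm with a two-finger parallel gripper is mounted at the origin on the work surface. World frame = base frame: x ahead of the robot, y to its left, z up, the work surface at z = 0. Lengths are in mm, angles in rad, forces in N, time in s.
With the tool pointing down it reaches from about 275 to 1000 mm from the base axis. Payload 8.4 kg.
Tool frame: the origin (TCP) lies at the very end of the fingers, on their centre line; the grasp point (between the pads) lies 19 mm behind it; y points along the fingers, x is the direction in which the jaws open and shut, and the axes are right-handed (so a half turn about y gives the same grasp; the last joint's range is limited). The gripper opens to 85 mm and grips with 20 to 120 N. Pads are 22 mm wide; open, the fingers measure 114 mm over their backs; the gripper's body (76 mm by 85 mm) begins 54 mm behind the grasp point. The pads swing forward as they close: fully open they stand 13 mm farther back than shut.
Start: joints at [1.305, 0.353, 1.633, -0, 1.155, -0.002], TCP at [162.968, 603.382, 231.281] pointing down, gripper open.
Joint ranges: [-2.63, 2.63], [-0.92, 2.1], [0.06, 2.66], [-1.3, 4.44], [0, 2.69], [-3.02, 3.02]. Speed limits (rad/s): [2.22, 2.22, 2.79, 3.14, 3.14, 3.14].

INTERFACE

Orientations are given as [roll, pitch, yaw] about the fixed x, y, z axes, in that order (R = Rz(yaw) Ry(pitch) Rx(roll)).
In Python, from rig import r gives the robot as it stands.
- The arm moves only by the tool servo_tool, never from a script. Its argument "motion" is a list of rows, each a list of 7 numbers: the opening, from -1 (shut) to 1 (fully open), then the shift along the tool's x, y, z in m, then the turn, a rotation vector about the tool's x, y, z in units of 10 degrees (1.0 is 10 degrees). A call has 1 to 12 rows; each row is the pose to reach, as a shift and turn from the pose commanded when the call began, along the tool's axes at that moment; what a row does not reach only later rows make up. A row lasts 1/8 s, in which the tool goes at most 62.5 mm and 10.7 degrees, less where a joint would pass 70% of its speed; a pose out of reach is approached as far as the arm can. A call with a gripper value outside its range is refused whole. The fingers move at their own pace and stop on an object; "grip_force" is the grip in N (left out, the last holds). Time passes only in rows, so rows that repeat a pose let the fingers close. It gives the time, the measured TCP pose, the force and the opening at its end, in the units of the state.
- r.sense(): the state, without advancing time (a new reading comes with each control period).
- r.grab_frame(name): name is "scene" or "side" or "wrist"; returns the picture (480x640x3 uint8, red, green, blue); there is no depth.
- r.calibration(name): a dict with "fx", "fy", "cx", "cy" (pixels), "R" (3x3) and "t" (3): a world point X has camera coordinates R X + t; the wrist camera has in their place "mount" (4x4, takes a point from camera to tool coordinates, whose origin is the TCP and whose axes are the tool frame's). Camera axes: x right, y down, z forward; pixel columns grow to the right and rows downward; lengths in mm; the calibration is good to about 2 mm. A picture is of the moment at which its call begins: read the wrist's pose just before it. calibration takes no time and is no camera call.
- r.sign_off(): hands the job in, once; it reports no verdict.
The state is a dict: "clock": time; "qpos": joint angles; "qvel": joint speeds; "joint_efforts": joint torques, N m; "eef_pos": TCP position; "tcp_rot": TCP orientation; "contact_force": force on the tool from outside, world axes, zero at the start; "wrist_torque": the same for the moment, N m; "opening": opening from 0.0 (shut) to 1.0 (fully open).
Only numpy, scipy, OpenCV 4.12 (cv2) and the standard library are available. Lean on these libraries where they do the work, as an engineer would, in place of code of your own. Each camera call takes 0.05 s, during which the arm holds its last target. There are 200 camera calls.

## Working session

There is one attempt and no reset: what is moved stays moved. The work goes in short steps, Python scripts to look and compute and a tool call to move; the robot and the scene stay as the last step left them, time stands still between calls to the robot, and variables do not carry over. Pictures are saved under pics/ and viewed, on a budget of 10 in all, crops included, one or two more only if the job needs it, and the job is handed in when it is done.

Besides the shell and the picture viewer there is one more tool, called after "Call:" in YAML: its name, and indented under it one key for each argument. servo_tool: Moves the arm, as the interface text tells. Its arguments: {"type":"object","properties":{"motion":{"type":"array","items":{"type":"array","items":{"type":"number"}}},"grip_force":{"type":"number"}},"required":["motion"]}

```bash
mkdir -p pics; ls
python3 - <<'E'
from rig import r
import cv2,json
s=r.sense(); print(s)
for n in("scene","side","wrist"):
    im=r.grab_frame(n); cv2.imwrite(f"pics/{n}0.png",im[:,:,::-1]); print(n,r.calibration(n))
E
```

```text
pics
{'clock': 0.0, 'qpos': array([ 1.30460346e+00,  3.53622419e-01,  1.63415085e+00, -1.64730902e-05,
        1.15519379e+00, -2.43696763e-03]), 'qvel': array([-0.00164102,  0.00118649,  0.00017767,  0.00046981,  0.00155205,
       -0.00134847]), 'joint_efforts': array([ 3.40493971e-03, -6.05254984e+01, -3.42078710e+01,  2.95556601e-04,
        9.24028252e-03, -4.78422703e-05]), 'eef_pos': array([162.84313658, 602.91320885, 230.57059777]), 'tcp_rot': array([-1.57080804e+00,  1.37443108e-03,  1.30704708e+00]), 'contact_force': array([-0.02513305, -0.14467468, -0.47415431]), 'wrist_torque': array([-0.03675643, -0.01728994,  0.01438536]), 'opening': 1.0044361786522338}
scene {'fx': 533.9522605093498, 'fy': 533.9522605093498, 'cx': 309.4939390733195, 'cy': 237.984444935886, 'R': array([[ 0.29774169,  0.95446236, -0.01874813],
       [ 0.49673652, -0.17166652, -0.85075463],
       [-0.81523169,  0.24399224, -0.52522859]]), 't': array([-144.06087138, -200.30617993, 1863.69379358])}
side {'fx': 511.93144983177723, 'fy': 511.93144983177723, 'cx': 319.5626896983693, 'cy': 237.7969831284404, 'R': array([[ 0.9265845 , -0.37595916, -0.0097914 ],
       [-0.19268816, -0.45221685, -0.8708451 ],
       [ 0.32297436,  0.80879826, -0.49146001]]), 't': array([-544.29795835,  217.86019874, 1142.68212168])}
wrist {'fx': 427.6308013423743, 'fy': 427.6308013423743, 'cx': 322.1798328556223, 'cy': 239.49038470894172, 'mount': array([[ 9.99999791e-01,  5.66922504e-04, -3.10237096e-04,
        -1.35277992e+00],
       [ 4.66562867e-04, -3.01148298e-01,  9.53577205e-01,
        -1.43497907e+02],
       [ 4.47177003e-04, -9.53577150e-01, -3.01148499e-01,
         7.68041710e+01],
       [ 0.00000000e+00,  0.00000000e+00,  0.00000000e+00,
         1.00000000e+00]])}
```

View pics/scene0.png

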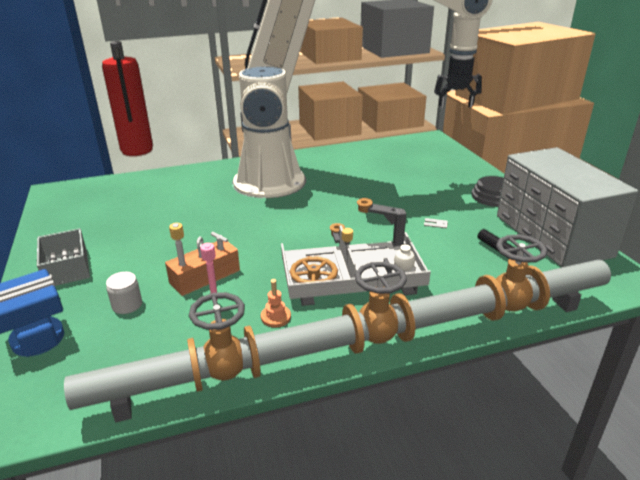

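View pics/side0.png

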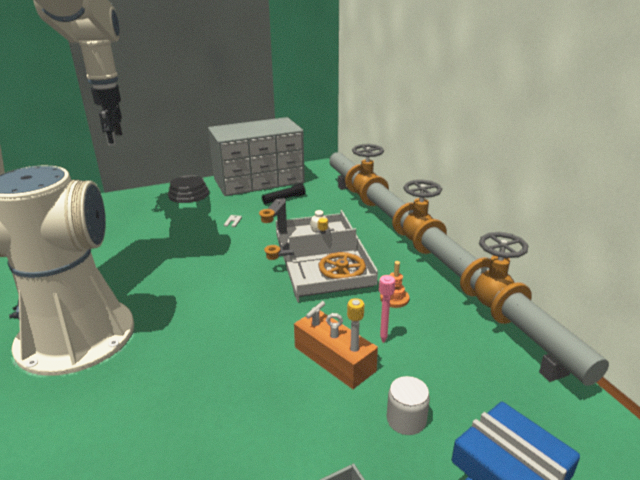

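The scene view shows the rod knob at (177,230), next to a pink look-alike at (208,250). The divider knob is at (347,235), the upper bush at (365,204) and the lower bush at (336,230). In the side view they are: rod knob (356,309), pink (386,287), divider knob (322,223), upper bush (267,214) and lower bush (272,252). The rod I want is the yellow-brass-knobbed one in the wooden rack. The orange cone stack (275,290) is the ring stand.

```bash
cat > h.py <<'E'
import cv2,numpy as np
from rig import r
from scipy.spatial.transform import Rotation as Ro
def cal(n,s=None):
    c=r.calibration(n)
    if n=="wrist":
        M=np.eye(4);M[:3,:3]=Ro.from_euler('xyz',s["tcp_rot"]).as_matrix();M[:3,3]=s["eef_pos"]
        W=np.linalg.inv(M@c["mount"]);c["R"]=W[:3,:3];c["t"]=W[:3,3]
    return c
def ray(c,uv):
    d=c["R"].T@np.array([(uv[0]-c["cx"])/c["fx"],(uv[1]-c["cy"])/c["fy"],1]);return -c["R"].T@c["t"],d/np.linalg.norm(d)
def plane(c,uv,z):
    o,d=ray(c,uv);return o+d*(z-o[2])/d[2]
def tri(obs):
    A=np.zeros((3,3));b=np.zeros(3);L=[]
    for c,uv in obs:
        o,d=ray(c,uv);P=np.eye(3)-np.outer(d,d);A+=P;b+=P@o;L.append((o,P))
    x=np.linalg.solve(A,b);return x,[round(float(np.linalg.norm(P@(x-o))),1) for o,P in L]
def proj(c,X):
    p=c["R"]@np.asarray(X,float)+c["t"];return np.array([c["fx"]*p[0]/p[2]+c["cx"],c["fy"]*p[1]/p[2]+c["cy"]])
def blobs(im,lo,hi,amin=20):
    m=cv2.inRange(cv2.cvtColor(im,cv2.COLOR_RGB2HSV),lo,hi)
    n,l,st,ce=cv2.connectedComponentsWithStats(m)
    return [(ce[i].round(1).tolist(),st[i].tolist()) for i in range(1,n) if st[i][4]>=amin]
E
python3 - <<'E'
from h import *
for n in("scene","side"):
    im=cv2.imread(f"pics/{n}0.png")[:,:,::-1].copy()
    hsv=cv2.cvtColor(im,cv2.COLOR_RGB2HSV)
    for p in ([(177,230),(347,235),(364,204),(336,229),(208,250)] if n=="scene" else [(356,309),(323,223),(267,214),(272,252),(386,287)]): print(n,p,hsv[p[1],p[0]])
    print("yellow",blobs(im,(18,90,90),(32,255,255)))
    print("bronze",blobs(im,(8,100,70),(17,255,255)))
    print("pink",blobs(im,(150,60,90),(179,255,255)))
a,b=cv2.imread("pics/scene0.png")[190:310,140:440],cv2.imread("pics/side0.png")[190:390,220:420]
cv2.imwrite("pics/crop1.png",np.vstack([cv2.resize(a,None,fx=2.66,fy=2.66,interpolation=2)[:300,:790],np.pad(cv2.resize(b[0:110],None,fx=2.7,fy=2.7,interpolation=2),((0,0),(0,250),(0,0)))[:300,:790]]))
E
```

```text
scene (177, 230) [ 19 141 145]
scene (347, 235) [ 20 138 135]
scene (364, 204) [ 15 147 219]
scene (336, 229) [ 15 147 220]
scene (208, 250) [173 102 231]
yellow [([535.2, 27.0], [524, 25, 20, 6, 31]), ([585.6, 32.5], [581, 30, 10, 5, 21]), ([550.7, 38.9], [541, 37, 20, 4, 22]), ([493.8, 112.6], [488, 109, 12, 7, 20]), ([176.4, 231.6], [169, 223, 15, 17, 171]), ([346.8, 234.1], [342, 225, 11, 17, 140]), ([273.3, 286.6], [271, 281, 5, 13, 36]), ([191.6, 350.1], [188, 344, 8, 12, 51])]
bronze [([332.4, 41.6], [300, 18, 63, 47, 2408]), ([523.7, 97.5], [443, 26, 152, 146, 14096]), ([236.6, 62.0], [231, 59, 12, 9, 30]), ([472.7, 84.4], [470, 80, 6, 9, 37]), ([358.5, 109.7], [299, 82, 127, 62, 5977]), ([364.1, 204.1], [357, 198, 15, 14, 146]), ([334.8, 227.5], [330, 224, 10, 8, 62]), ([225.3, 260.4], [213, 242, 26, 39, 701]), ([187.5, 272.8], [166, 249, 43, 46, 1249]), ([313.0, 269.2], [290, 256, 48, 26, 631]), ([516.0, 288.6], [477, 259, 73, 61, 2125]), ([275.2, 310.8], [261, 288, 30, 39, 727]), ([386.6, 317.1], [360, 291, 55, 52, 1753]), ([355.4, 327.5], [343, 304, 21, 49, 425]), ([223.1
[... 284 characters left out ...]
74 196]
side (386, 287) [175 116 160]
yellow [([322.5, 223.7], [318, 217, 10, 14, 122]), ([271.1, 246.7], [264, 245, 16, 8, 24]), ([396.4, 267.9], [392, 261, 8, 15, 67]), ([355.1, 310.0], [347, 298, 17, 23, 304])]
bronze [([362.9, 179.2], [345, 160, 43, 45, 724]), ([416.0, 221.9], [393, 198, 53, 55, 1112]), ([267.1, 214.7], [260, 209, 15, 13, 132]), ([272.2, 251.6], [265, 246, 15, 13, 133]), ([341.6, 264.9], [319, 252, 47, 26, 747]), ([492.5, 283.9], [461, 255, 70, 68, 1834]), ([398.5, 292.8], [390, 273, 19, 34, 390]), ([335.7, 350.1], [294, 311, 83, 77, 3356]), ([333.0, 320.4], [330, 318, 8, 5, 24]), ([619.7, 396.5], [597, 377, 43, 42, 433])]
pink [([385.5, 301.1], [379, 275, 16, 67, 550])]
```

View pics/crop1.png

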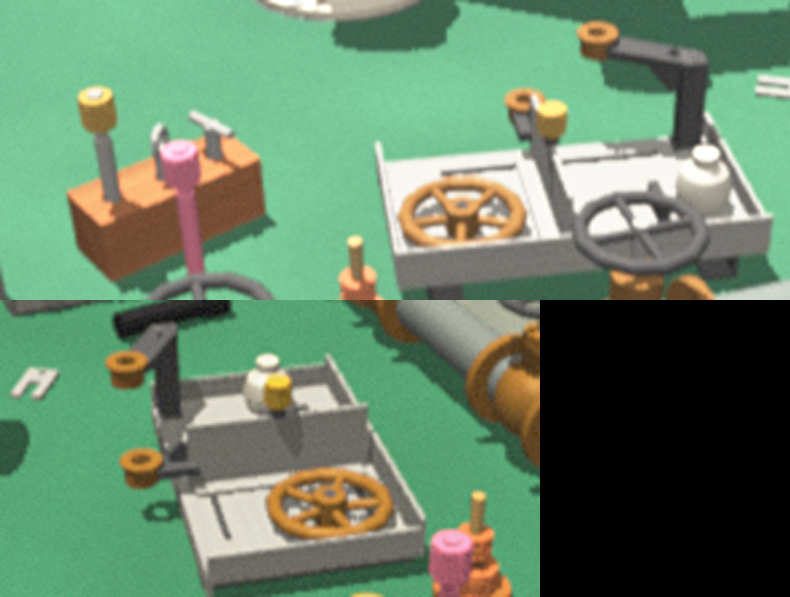

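The crop confirms the brass-knobbed rod at the rack's outer end. The pink one stands alone behind the rack. Next I triangulate.

Run:
```python
from h import *
S,D=cal("scene"),cal("side")
for n,a,b in [("rodknob",(176.5,231),(355.5,309.5)),("divknob",(347,234),(323,224)),("upper",(364.2,204.5),(267.2,215)),("lower",(336,229),(272.4,252)),("pink",(208,251),(386.5,287)),("ringstand top",(273.3,282),(396.4,262))]:
    x,e=tri([(S,a),(D,b)]);print(n,x.round(1),e)
```

```text
rodknob [ 523.  -341.1  157.9] [0.4, 0.4]
divknob [620.4  55.5 126.1] [0.9, 0.9]
upper [499.6 150.6 131. ] [0.1, 0.1]
lower [486.2  75.8  61.3] [0.5, 0.5]
pink [ 620.  -282.4  146.7] [2.2, 2.2]
ringstand top [ 721.2 -154.9  104.1] [1.9, 1.9]
```

```bash
cat >> h.py <<'E'
def go(target,yaw):
    "last row's shift (m) and turn (10 deg) to bring the TCP to target, tool down, tool x at yaw deg"
    s=r.sense();R=Ro.from_euler('xyz',s["tcp_rot"])
    T=Ro.from_euler('xyz',[-90,0,yaw],degrees=True)
    print("pos",s["eef_pos"].round(1),"rot",np.degrees(s["tcp_rot"]).round(1),"open",round(s["opening"],3),"t",round(s["clock"],2))
    print("shift",(R.inv().apply(np.array(target)-s["eef_pos"])/1000).round(4),"turn",(np.degrees((R.inv()*T).as_rotvec())/10).round(3))
E
python3 -c "
from h import *
go((620,55,200),81)"
```

```text
pos [162.8 603.  230.7] rot [-90.    0.1  74.9] open 0.998 t 0.15
shift [-0.4098  0.0312 -0.5842] turn [-0.001 -0.611 -0.007]
```

Call:
servo_tool:
  motion:
    - [1,-0.41,0.01,-0.584,0,-0.61,0]
    - [1,-0.41,0.01,-0.584,0,-0.61,0]
    - [1,-0.41,0.01,-0.584,0,-0.61,0]
    - [1,-0.41,0.01,-0.584,0,-0.61,0]
    - [1,-0.41,0.01,-0.584,0,-0.61,0]
    - [1,-0.41,0.01,-0.584,0,-0.61,0]
    - [1,-0.41,0.01,-0.584,0,-0.61,0]
    - [1,-0.41,0.01,-0.584,0,-0.61,0]
    - [1,-0.41,0.01,-0.584,0,-0.61,0]
    - [1,-0.41,0.01,-0.584,0,-0.61,0]
    - [1,-0.41,0.01,-0.584,0,-0.61,0]
    - [1,-0.41,0.03,-0.584,0,-0.61,0]

```text
clock: 1.65
eef_pos: [622.7, 52.5, 202.1]
tcp_rot: [-1.574, -0.0, 1.411]
contact_force: [-0.2, -0.0, -0.7]
opening: 1.001
```

Call:
servo_tool:
  motion:
    - [1,0,0,0,0,0,0]
    - [1,0,0,0,0,0,0]
    - [1,0,0,0,0,0,0]

```text
clock: 2.02
eef_pos: [619.5, 56.4, 202.0]
tcp_rot: [-1.571, -0.0, 1.415]
contact_force: [0.3, -0.9, -0.2]
opening: 0.998
```

```bash
python3 -c "
from h import *
go((620,55,200),81)
s=r.sense();im=r.grab_frame('wrist');cv2.imwrite('pics/w1.png',im[:,:,::-1]);c=cal('wrist',s)
print('expected knob',proj(c,(620.4,55.5,138)),'lower',proj(c,(486,76,70)),'upper',proj(c,(499.6,150.6,140)))
print('yellow',blobs(im,(18,90,90),(32,255,255),100));print('bronze',blobs(im,(8,100,70),(17,255,255),100))
"
```

```text
pos [619.5  56.4 202. ] rot [-90.   -0.   81.1] open 0.998 t 2.02
shift [-0.0013  0.002  -0.0007] turn [0.003 0.005 0.002]
expected knob [323.54069153 262.33636234] lower [322.39610434  -1.8037684 ] upper [503.6276871 -36.3306217]
yellow [([318.2, 259.8], [293, 238, 52, 45, 1742])]
bronze [([320.5, 17.5], [286, 0, 70, 37, 1568]), ([490.9, 5.1], [460, 0, 64, 15, 604]), ([197.7, 248.7], [115, 172, 166, 157, 11933]), ([85.7, 357.3], [44, 311, 90, 98, 3861])]
```

View pics/w1.png

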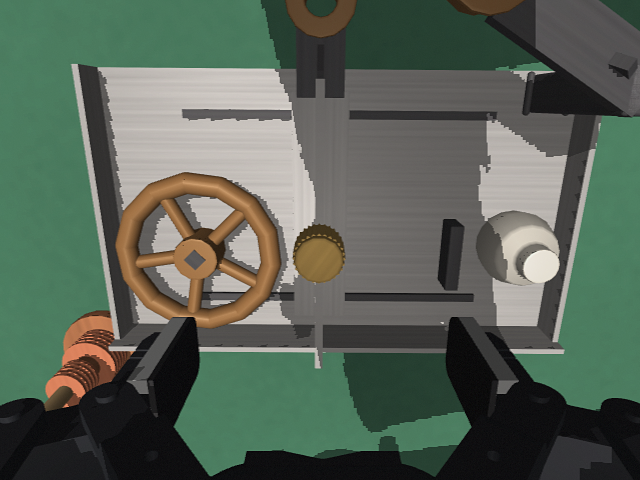

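The wrist view shows the knob's top at (319,259), the shelf aligned with the tool, and the lower bush at (320,5). The fingers straddle the knob's line, and the space around the knob is clear.

```bash
python3 -c "
from h import *
s=r.sense();c=cal('wrist',s)
k=plane(c,(319,260),138);print(k)
go((k[0],k[1],110),81)
"
```

```text
[618.89668943  53.35168691 138.        ]
pos [619.6  56.3 202. ] rot [-90.   -0.   81.1] open 0.999 t 2.08
shift [-0.0031  0.092   0.0003] turn [0.005 0.006 0.002]
```

Call:
servo_tool:
  motion:
    - [1,-0.002,0.04,0,0,0,0]
    - [1,-0.002,0.08,0,0,0,0]
    - [1,-0.002,0.092,0,0,0,0]
    - [1,-0.002,0.092,0,0,0,0]
    - [-1,-0.002,0.092,0,0,0,0]
    - [-1,-0.002,0.092,0,0,0,0]
    - [-1,-0.002,0.092,0,0,0,0]
    - [-1,-0.002,0.092,0,0,0,0]
    - [-1,-0.002,0.092,0,0,0,0]
    - [-1,-0.002,0.092,0,0,0,0]
  grip_force: 30

```text
clock: 3.32
eef_pos: [620.0, 53.4, 110.1]
tcp_rot: [-1.572, -0.0, 1.413]
contact_force: [-1.0, 1.0, 6.4]
opening: 0.294
```

Call:
servo_tool:
  motion:
    - [-1,0.01,0,0,0,0,0]
    - [-1,0.02,0,0,0,0,0]
    - [-1,0.03,0,0,0,0,0]
    - [-1,0.04,0,0,0,0,0]
    - [-1,0.05,0,0,0,0,0]
    - [-1,0.06,0,0,0,0,0]
    - [-1,0.07,0,0,0,0,0]
    - [-1,0.07,0,0,0,0,0]
    - [-1,0.07,0,0,0,0,0]

```text
clock: 4.45
eef_pos: [631.5, 123.0, 110.1]
tcp_rot: [-1.573, -0.001, 1.414]
contact_force: [0.5, 2.5, 5.4]
opening: 0.289
```

Call:
servo_tool:
  motion:
    - [-1,0.002,0,0,0,0,0]
    - [-1,0.004,0,0,0,0,0]
    - [-1,0.004,0,0,0,0,0]

```text
clock: 4.82
eef_pos: [632.0, 126.1, 110.2]
tcp_rot: [-1.573, -0.0, 1.414]
contact_force: [-0.1, -1.8, 5.4]
opening: 0.295
```

Call:
servo_tool:
  motion:
    - [-1,0.002,0,0,0,0,0]
    - [-1,0.003,0,0,0,0,0]
    - [-1,0.003,0,0,0,0,0]

```text
clock: 5.2
eef_pos: [632.1, 126.7, 110.1]
tcp_rot: [-1.572, 0.003, 1.414]
contact_force: [-0.2, -12.2, 8.6]
opening: 0.293
```

Call:
servo_tool:
  motion:
    - [-1,0.002,0,0,0,0,0]
    - [-1,0.002,0,0,0,0,0]
    - [-1,0.002,0,0,0,0,0]

```text
clock: 5.58
eef_pos: [632.1, 126.8, 110.1]
tcp_rot: [-1.572, 0.006, 1.414]
contact_force: [-1.3, -21.2, 10.5]
opening: 0.292
```

Call:
servo_tool:
  motion:
    - [-1,-0.0045,0,0,0,0,0]
    - [-1,-0.0045,0,0,0,0,0]
    - [1,-0.0045,0,0,0,0,0]
    - [1,-0.0045,0,0,0,0,0]
    - [1,-0.0045,0,0,0,0,0]
    - [1,-0.0045,0,0,0,0,0]
    - [1,-0.0045,0,0,0,0,0]
    - [1,-0.0045,-0.04,0,0,0,0]
    - [1,-0.0045,-0.09,0,0,0,0]
    - [1,-0.0045,-0.14,0,0,0,0]
    - [1,-0.0045,-0.17,0,0,0,0]
    - [1,-0.0045,-0.17,0,0,0,0]

```text
clock: 7.08
eef_pos: [632.6, 127.2, 282.4]
tcp_rot: [-1.576, -0.002, 1.414]
contact_force: [-0.1, -0.1, 0.0]
opening: 0.996
```

```bash
python3 -c "
from h import *
go((535,140,280),81)"
```

```text
pos [632.6 127.2 282.4] rot [-90.3  -0.1  81. ] open 0.996 t 7.08
shift [-0.0027  0.0019  0.0984] turn [ 0.028 -0.001  0.01 ]
```

Call:
servo_tool:
  motion:
    - [1,0,0,0.06,0,0,0]
    - [1,0,0,0.12,0,0,0]
    - [1,0,0,0.142,0,0,0]
    - [1,0,0,0.142,0,0,0]
    - [1,0,0,0.142,0,0,0]
    - [1,0,0,0.142,0,0,0]
    - [1,0,0,0.142,0,0,0]

```text
clock: 7.95
eef_pos: [491.5, 149.0, 278.9]
tcp_rot: [-1.57, 0.0, 1.413]
contact_force: [0.9, -0.3, -0.5]
opening: 1.003
```

```bash
python3 -c "
from h import *
s=r.sense();im=r.grab_frame('wrist');c=cal('wrist',s)
print(s['eef_pos'],np.degrees(s['tcp_rot']))
print('expected upper',proj(c,(499.6,150.6,140)),'lower', proj(c,(499.6,150.6,70)))
print('yellow',blobs(im,(18,90,90),(32,255,255),100));print('bronze',blobs(im,(8,100,70),(17,255,255),100))
cv2.imwrite('pics/w2.png',im[:,:,::-1])
for n in('scene','side'): cv2.imwrite(f'pics/{n}2.png',r.grab_frame(n)[:,:,::-1])
"
```

```text
[491.53631704 148.97753492 278.93797539] [-8.99766805e+01  1.29857175e-02  8.09583294e+01]
expected upper [328.50555368 233.31712272] lower [327.38997631 209.56239002]
yellow [([319.4, 388.1], [305, 364, 34, 45, 1025])]
bronze [([323.1, 221.8], [294, 184, 60, 76, 2960]), ([130.0, 334.1], [100, 307, 88, 75, 1870]), ([204.7, 369.4], [182, 322, 39, 88, 1309]), ([75.6, 399.4], [66, 391, 22, 16, 126])]
```

View pics/w2.png

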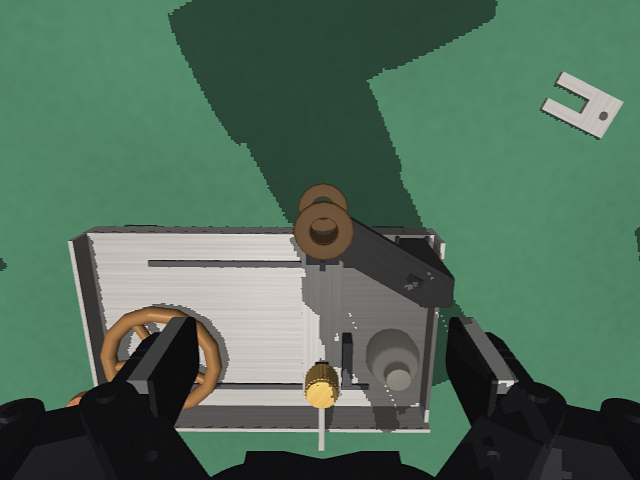

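The wrist view puts the upper bush face at about (324,231) and the lower bush directly under it at about (323.5,210). The divider is at its stop and nothing else has been disturbed.

```bash
python3 -c "
from h import *
s=r.sense();c=cal('wrist',s)
print('upper',plane(c,(324,231.5),140),'lower',plane(c,(323.3,209.5),70))
go((518,-341,285),81)
"
```

```text
upper [497.59618421 147.78074485 140.        ] lower [498.78293848 147.24428987  70.        ]
pos [491.2 149.  279.1] rot [-90.   0.  81.] open 1.002 t 8.1
shift [-0.4797 -0.0058 -0.1034] turn [-0.001 -0.003 -0.001]
```

Call:
servo_tool:
  motion:
    - [1,-0.06,-0.006,-0.013,0,0,0]
    - [1,-0.12,-0.006,-0.026,0,0,0]
    - [1,-0.18,-0.006,-0.039,0,0,0]
    - [1,-0.24,-0.006,-0.052,0,0,0]
    - [1,-0.3,-0.006,-0.065,0,0,0]
    - [1,-0.36,-0.006,-0.078,0,0,0]
    - [1,-0.42,-0.006,-0.09,0,0,0]
    - [1,-0.48,-0.006,-0.103,0,0,0]
    - [1,-0.48,-0.006,-0.103,0,0,0]
    - [1,-0.48,-0.006,-0.103,0,0,0]
    - [1,-0.48,-0.006,-0.103,0,0,0]
    - [1,-0.48,-0.006,-0.103,0,0,0]

```text
clock: 9.6
eef_pos: [517.7, -340.0, 285.6]
tcp_rot: [-1.571, 0.0, 1.415]
contact_force: [0.7, 0.4, 0.8]
opening: 0.997
```

```bash
python3 -c "
from h import *
s=r.sense();im=r.grab_frame('wrist');c=cal('wrist',s)
print(s['eef_pos'],np.degrees(s['tcp_rot']))
print('expected top',proj(c,(523,-341,174)))
print('yellow',blobs(im,(18,90,60),(32,255,255),100))
cv2.imwrite('pics/w3.png',im[:,:,::-1])
"
```

```text
[ 517.71921195 -339.9825358   285.55767519] [-9.00136832e+01  7.78322869e-04  8.10669163e+01]
expected top [324.20080818 242.17431698]
yellow [([319.1, 237.7], [294, 212, 51, 56, 1746]), ([547.3, 379.6], [534, 366, 32, 32, 203])]
```

View pics/w3.png

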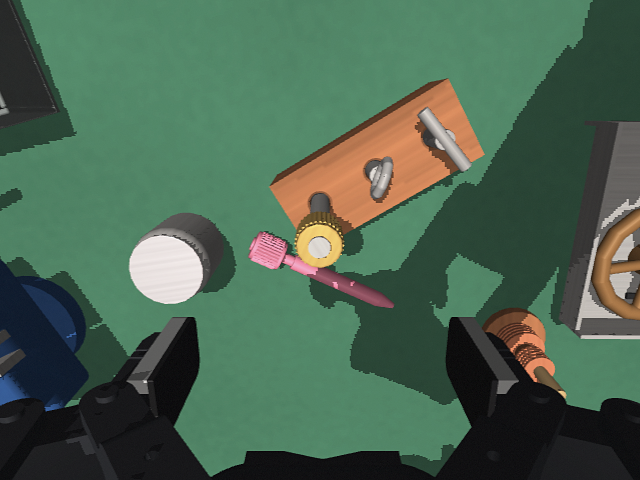

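The wrist view shows the lock rod's knob top at (319,246), and its shank entering the rack at about (320,203). The eye pin is at (380,175) and the tee pin at (440,140). The pink look-alike has toppled and now lies on the bench from (265,250) to (390,305), below finger height. I'll check when it fell.

```bash
python3 -c "
from h import *
s=r.sense();c=cal('wrist',s)
print('top',plane(c,(319,246),174),'hole',plane(c,(320,205),65))
for n in('scene','side'):
    for f in (cv2.imread(f'pics/{n}2.png')[:,:,::-1].copy(), r.grab_frame(n)):
        print(n,'pink',blobs(f,(150,60,60),(179,255,255)))
k=plane(c,(319,246),174)
go((k[0],k[1],139),81)
"
```

```text
top [ 525.03663915 -344.74818665  174.        ] hole [ 523.73006426 -344.49547247   65.        ]
scene pink [([167.2, 299.0], [153, 291, 42, 16, 235]), ([202.6, 307.8], [197, 303, 16, 8, 51])]
scene pink [([169.5, 299.4], [153, 291, 41, 16, 262]), ([204.5, 307.4], [197, 304, 16, 7, 73])]
side pink [([393.1, 364.5], [383, 335, 19, 56, 458])]
side pink [([393.0, 364.5], [383, 335, 19, 56, 458])]
pos [ 517.7 -340.4  285.5] rot [-90.   0.  81.] open 1.001 t 9.75
shift [-0.0031  0.1465 -0.0079] turn [ 0.002  0.004 -0.001]
```

It had fallen on its own before t=8 s, while the arm was far away, and it is at rest. I'm going for the rod.

Call:
servo_tool:
  motion:
    - [1,-0.003,0.05,-0.008,0,0,0]
    - [1,-0.003,0.1,-0.008,0,0,0]
    - [1,-0.003,0.13,-0.008,0,0,0]
    - [1,-0.003,0.146,-0.008,0,0,0]
    - [1,-0.003,0.146,-0.008,0,0,0]
    - [1,-0.003,0.146,-0.008,0,0,0]
    - [-1,-0.003,0.146,-0.008,0,0,0]
    - [-1,-0.003,0.146,-0.008,0,0,0]
    - [-1,-0.003,0.146,-0.008,0,0,0]
    - [-1,-0.003,0.146,-0.008,0,0,0]
    - [-1,-0.003,0.146,-0.008,0,0,0]
    - [-1,-0.003,0.146,-0.008,0,0,0]
  grip_force: 50

```text
clock: 11.25
eef_pos: [525.2, -345.3, 139.8]
tcp_rot: [-1.571, -0.0, 1.413]
contact_force: [0.7, 1.8, 5.5]
opening: 0.337
```

Call:
servo_tool:
  motion:
    - [-1,0,-0.02,0,0,0,0]
    - [-1,0,-0.04,0,0,0,0]
    - [-1,0,-0.07,0,0,0,0]
    - [-1,0,-0.11,0,0,0,0]
    - [-1,0,-0.15,0,0,0,0]
    - [-1,0,-0.2,0,0,0,0]
    - [-1,0,-0.2,0,0,0,0]
    - [-1,0,-0.2,0,0,0,0]

```text
clock: 12.25
eef_pos: [524.4, -345.1, 339.0]
tcp_rot: [-1.57, -0.0, 1.413]
contact_force: [-0.5, 0.6, -3.5]
opening: 0.344
```

```bash
python3 -c "
from h import *
go((498.2,147.7,340),81)
print(r.sense()['contact_force'])"
```

```text
pos [ 524.4 -345.1  339. ] rot [-90.  -0.  81.] open 0.344 t 12.25
shift [ 0.4826 -0.0008  0.1031] turn [-0.004 -0.002  0.001]
[-0.510057    0.62474377 -3.45548354]
```

Call:
servo_tool:
  motion:
    - [-1,0.05,0,0.011,0,0,0]
    - [-1,0.1,0,0.021,0,0,0]
    - [-1,0.15,0,0.032,0,0,0]
    - [-1,0.2,0,0.043,0,0,0]
    - [-1,0.25,0,0.053,0,0,0]
    - [-1,0.3,0,0.064,0,0,0]
    - [-1,0.35,0,0.075,0,0,0]
    - [-1,0.4,0,0.086,0,0,0]
    - [-1,0.45,0,0.096,0,0,0]
    - [-1,0.482,0,0.103,0,0,0]
    - [-1,0.482,0.03,0.103,0,0,0]
    - [-1,0.482,0.04,0.103,0,0,0]

```text
clock: 13.75
eef_pos: [496.8, 146.7, 296.3]
tcp_rot: [-1.566, 0.003, 1.414]
contact_force: [-0.5, 0.5, -3.0]
opening: 0.34
```

Call:
servo_tool:
  motion:
    - [-1,0,0,0,0,0,0]
    - [-1,0,0,0,0,0,0]
    - [-1,0,0,0,0,0,0]

```text
clock: 14.12
eef_pos: [499.2, 146.7, 300.1]
tcp_rot: [-1.572, -0.001, 1.413]
contact_force: [0.4, -0.8, -1.7]
opening: 0.337
```

```bash
python3 -c "
from h import *
go((498.2,147.7,300),81)
ims={n:r.grab_frame(n) for n in('scene','side','wrist')}
p=r.sense()['eef_pos']; out=[]
for n in('scene','side'):
    c=cal(n);print(n,'tip exp',proj(c,p-[0,0,129]),'knob exp',proj(c,p+[0,0,19]),'bush',proj(c,(498.2,147.7,140)),'yellow',blobs(ims[n],(18,90,60),(32,255,255),60))
    u,v=proj(c,p-[0,0,100]).astype(int)
    print(n,'crop origin',u-40,v-60)
    out.append(cv2.resize(ims[n][v-60:v+60,u-40:u+40],None,fx=5,fy=5,interpolation=2))
cv2.imwrite('pics/c4.png',np.hstack(out)[:,:,::-1]);cv2.imwrite('pics/w4.png',ims['wrist'][:,:,::-1])
"
```

```text
pos [499.2 146.7 300.1] rot [-90.1  -0.   80.9] open 0.337 t 14.12
shift [0.0009 0.0001 0.0011] turn [ 0.007 -0.005  0.003]
scene tip exp [363.29807786 191.19251357] knob exp [365.33596544 137.71962065] bush [363.12164733 201.40144218] yellow [([367.0, 138.4], [362, 131, 11, 15, 145]), ([375.8, 232.0], [371, 225, 11, 15, 134])]
scene crop origin 323 121
side tip exp [266.46835067 202.08464726] knob exp [262.83152356 147.90986509] bush [266.80105496 212.52715842] yellow [([316.4, 211.6], [312, 206, 10, 13, 111]), ([396.4, 268.0], [392, 261, 8, 15, 65])]
side crop origin 225 131
```

View pics/c4.png

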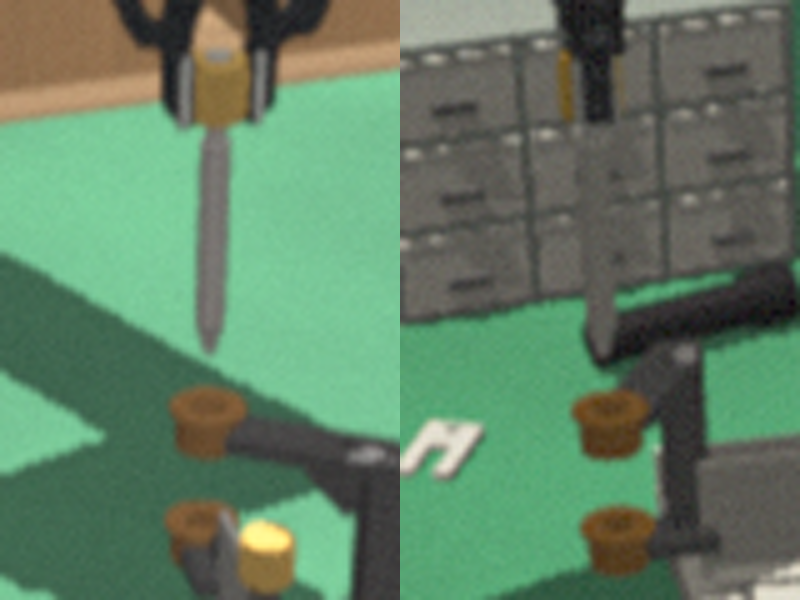

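View pics/w4.png

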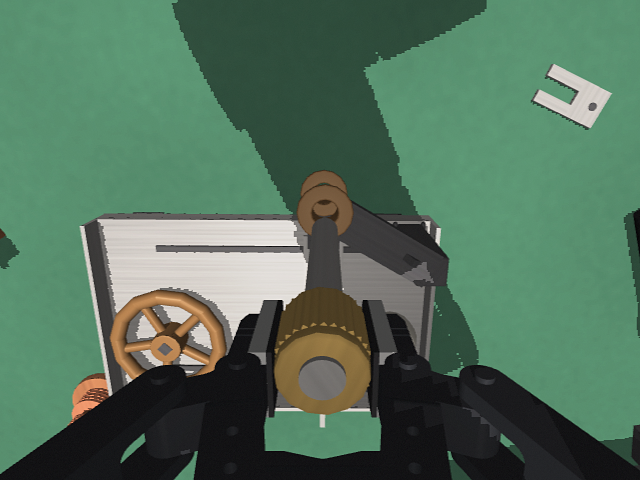

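The crops show the rod held upright and the nose about 31 mm above the bush. In the scene view the tip is at (364.6,191) and the bush at (364.6,201.6). In the side view they are at (265.4,203) and (267.2,212). The nose seems to sit about 2–3 mm toward −x. I'll cross-check this in the wrist image.

```bash
python3 -c "
from h import *
s=r.sense();c=cal('wrist',s);p=s['eef_pos']
print('tip exp',proj(c,p-[0,0,129]),proj(c,p-[3,0,129]),'knobtop',proj(c,p+[0,0,35]),'bush',proj(c,(498.2,147.7,140)))
im=cv2.imread('pics/w4.png');print(im[196:236:2,322:326].mean(1).round().astype(int).tolist())
S,D=cal('scene'),cal('side')
print('tip',tri([(S,(364.6,191)),(D,(265.4,203))]),'bush',tri([(S,(364.6,201.6)),(D,(267.2,212.2))]))
"
```

```text
tip exp [324.31235799 226.25087321] [323.60661468 221.92683981] knobtop [326.92621409 377.03407437] bush [325.21652767 213.59710389]
[[64, 92, 120], [65, 92, 120], [24, 39, 55], [25, 40, 55], [31, 48, 66], [64, 93, 121], [64, 91, 120], [64, 91, 120], [64, 92, 120], [66, 94, 123], [55, 61, 69], [63, 64, 65], [63, 64, 65], [62, 64, 64], [62, 63, 65], [63, 64, 65], [62, 63, 64], [62, 64, 64], [62, 63, 64], [62, 64, 64]]
tip (array([496.53509128, 150.99082014, 168.09577115]), [1.4, 1.4]) bush (array([500.11564076, 151.0191517 , 139.41302583]), [0.3, 0.3])
```

The wrist view agrees: the knob is centred, and the nose leans about 4 mm toward −x, which is about 1.5° about the tool's x. I'll tilt to correct it and lower gently into the bush.

Call:
servo_tool:
  motion:
    - [-1,0.0005,0,0,-0.15,0,0]
    - [-1,0.0005,0.01,0,-0.15,0,0]
    - [-1,0.0005,0.018,0,-0.15,0,0]
    - [-1,0.0005,0.025,0,-0.15,0,0]
    - [-1,0.0005,0.03,0,-0.15,0,0]
    - [-1,0.0005,0.034,0,-0.15,0,0]
    - [-1,0.0005,0.038,0,-0.15,0,0]
    - [-1,0.0005,0.041,0,-0.15,0,0]
    - [-1,0.0005,0.041,0,-0.15,0,0]

```text
clock: 15.4
eef_pos: [498.7, 147.4, 258.1]
tcp_rot: [-1.597, 0.0, 1.413]
contact_force: [0.0, 0.6, -2.3]
opening: 0.337
```

Call:
servo_tool:
  motion:
    - [-1,0,0.006,0.0002,0,0,0]
    - [-1,0,0.012,0.0003,0,0,0]
    - [-1,0,0.018,0.0005,0,0,0]
    - [-1,0,0.024,0.0006,0,0,0]
    - [-1,0,0.03,0.0008,0,0,0]
    - [-1,0,0.036,0.0009,0,0,0]
    - [-1,0,0.042,0.001,0,0,0]
    - [-1,0,0.042,0.001,0,0,0]

```text
clock: 16.4
eef_pos: [498.6, 147.3, 215.7]
tcp_rot: [-1.596, 0.0, 1.413]
contact_force: [-0.1, 0.3, -2.1]
opening: 0.339
```

Call:
servo_tool:
  motion:
    - [-1,0,0.006,0.0002,0,0,0]
    - [-1,0,0.012,0.0003,0,0,0]
    - [-1,0,0.017,0.0004,0,0,0]
    - [-1,0,0.021,0.0005,0,0,0]
    - [-1,0,0.025,0.0006,0,0,0]
    - [-1,0,0.029,0.0008,0,0,0]
    - [-1,0,0.033,0.0009,0,0,0]
    - [-1,0,0.033,0.0009,0,0,0]

```text
clock: 17.4
eef_pos: [498.6, 147.3, 182.9]
tcp_rot: [-1.596, 0.0, 1.414]
contact_force: [0.1, -0.0, -2.6]
opening: 0.338
```

Call:
servo_tool:
  motion:
    - [-1,0,0.005,0.0001,0,0,0]
    - [-1,0,0.01,0.0003,0,0,0]
    - [-1,0,0.015,0.0004,0,0,0]
    - [-1,0,0.02,0.0005,0,0,0]
    - [-1,0,0.024,0.0006,0,0,0]
    - [-1,0,0.024,0.0006,0,0,0]
    - [-1,0,0.024,0.0006,0,0,0]

```text
clock: 18.27
eef_pos: [499.0, 147.4, 159.4]
tcp_rot: [-1.597, -0.0, 1.414]
contact_force: [-0.6, 0.1, -2.6]
opening: 0.333
```

```bash
python3 -c "
from h import *
go((498.2,147.7,159),81); s=r.sense(); p=s['eef_pos']; out=[]
for n in('scene','side'):
    im=r.grab_frame(n);c=cal(n);u,v=proj(c,p-[0,0,60]).astype(int)
    print(n,'crop origin',u-40,v-60,'exp tip',proj(c,p-[0,0,129]),'bush top',proj(c,(498.2,147.7,140)),'low under',proj(c,(498.2,147.7,45)))
    out.append(cv2.resize(im[v-60:v+60,u-40:u+40],None,fx=5,fy=5,interpolation=2))
cv2.imwrite('pics/c5.png',np.hstack(out)[:,:,::-1]);print(s['contact_force'],s['qvel'].round(4))
"
```

```text
pos [499.  147.4 159.4] rot [-91.5  -0.   81. ] open 0.333 t 18.27
shift [0.0001 0.0003 0.0008] turn [ 0.151 -0.001  0.   ]
scene crop origin 322 154 exp tip [361.79074476 236.68666522] bush top [363.12164733 201.40144218] low under [361.94824573 232.00137074]
side crop origin 228 166 exp tip [269.50975604 248.19335543] bush top [266.80105496 212.52715842] low under [268.89934572 243.60079908]
[-0.63508561  0.07107539 -2.5598365 ] [ 0.0008 -0.0042 -0.0012  0.001  -0.0003 -0.0008]
```

View pics/c5.png

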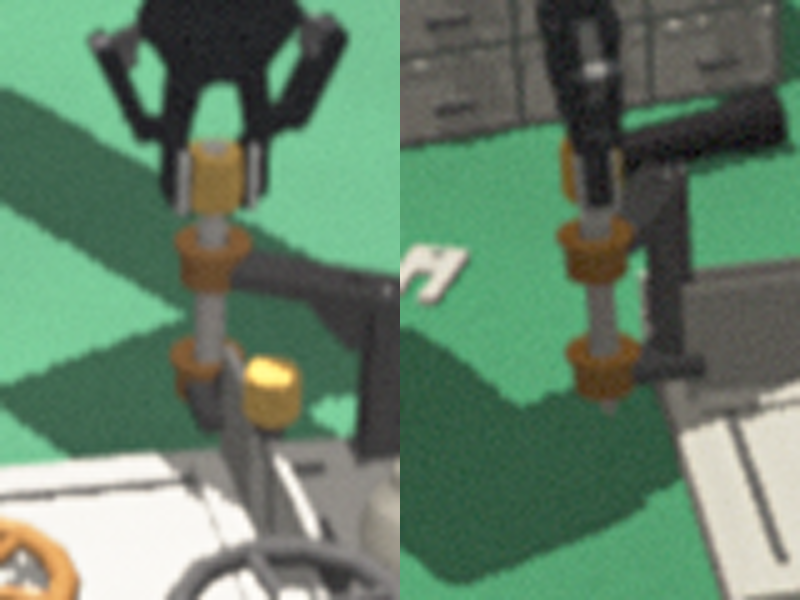

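The rod passes through both bushes. The side crop shows the nose below the lower bush at (610,407), and the knob and neck stand clear above the upper bush. I'll let it settle briefly and hand in.

Call:
servo_tool:
  motion:
    - [-1,0,0,0,0,0,0]
    - [-1,0,0,0,0,0,0]
    - [-1,0,0,0,0,0,0]
    - [-1,0,0,0,0,0,0]

```text
clock: 18.88
eef_pos: [498.9, 147.3, 159.3]
tcp_rot: [-1.597, 0.0, 1.413]
contact_force: [0.1, -0.5, -3.0]
opening: 0.334
```

```bash
python3 -c "
from rig import r
print(r.sense()['eef_pos'],r.sense()['contact_force']);print(r.sign_off())"
```

```text
[498.89429702 147.349714   159.25898142] [ 0.13119217 -0.49814671 -3.02500934]
the job is handed in; nothing more can be done
None
```

The divider is against its stop, and the lock rod is threaded down through both bushes and still held in the fingers. I handed the job in at about 19 s; it reports no verdict.

- **Divider:** I pulled it about 74 mm by its knob until the push rose to 21 N with no further travel. The wrist picture then showed the two bushes in line to about 1 mm.
- **Rod:** After lifting, the nose leaned about 4 mm towards the robot. I tilted the tool 1.5° to straighten it, and it went through both bushes with no contact force beyond its own weight.
- **Last checks:**
  - The arm is at rest and the grip is on the knob at its full 30 mm width.
  - From the tool position, the knob centre is about 38 mm above the upper bush. The nose is about 30 mm above the bench, which is 15 mm below the lower bush.
  - The side picture shows the nose standing out below the lower bush. The neck shows in both pictures.

Two things to know:
- **Camera offset:** The fixed cameras put the bush about 3 mm away from where the wrist camera did. I used the wrist value, and the free insertion bore it out.
- **Pink look-alike:** It toppled on its own before 8 s, while the arm was well away from it. It now lies at rest on the bench.

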